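Turn the mug warmer up along its touch bar

TASK

Turn the mug warmer up to full: with closed fingertips touch the smallest dot at the low end of its curved touch bar, then follow the bar round with light pressure, over each dot in turn, to the largest red dot at the high end. Finish there, with the fingertips still gently pressing the bar down on the red dot when the program ends. Do not shove or lift the warmer or the mug on it, and leave everything else where it stands.

Things in the scene. Friction and masses are not known exactly. Their poses are not given: they have to be found in the camera images.
- warmer: black round electric mug warmer, 276 mm across, top face 28 mm above the worktop, about 2 kg, free-standing on rubber feet; origin at the centre of its underside, z up; its curved touch bar lies on its -x side, the side toward the robot (turned by up to 0.4 rad), and a steel disc with the mug on it in its middle
- touch_bar: curved white bar on the warmer, 22 mm wide: an arc of 120 mm radius (centre line) about the warmer's centre, 50 degrees to either side of its -x direction; flat top 36 mm above the worktop, 8 mm above the warmer's face. Sinks level on a spring, 6 mm at most: starts at 2 N, 4 N at 2 mm, 8 N at the stop; springs back. Origin on the arc's axis at the height of the bar's top, axes as the warmer's
- dot_1 (a point): dot 1 of 5 painted on the touch bar's top (smallest, blue, 7 mm across, the low end); the point at its centre on the top face; the dots lie on the bar's centre line 22.5 degrees (47 mm) apart, dot_1 at the warmer's +y end (left as the robot sees it), dot_5 at its -y end; touched when the point between the fingertips presses the bar within 15 mm of it
- dot_2 (a point): dot 2 of 5 painted on the touch bar's top (second, turquoise, 9 mm); the point at its centre on the top face; the dots lie on the bar's centre line 22.5 degrees (47 mm) apart, dot_1 at the warmer's +y end (left as the robot sees it), dot_5 at its -y end; touched when the point between the fingertips presses the bar within 15 mm of it
- dot_3 (a point): dot 3 of 5 painted on the touch bar's top (third, yellow, 12 mm, middle of the bar); the point at its centre on the top face; the dots lie on the bar's centre line 22.5 degrees (47 mm) apart, dot_1 at the warmer's +y end (left as the robot sees it), dot_5 at its -y end; touched when the point between the fingertips presses the bar within 15 mm of it
- dot_4 (a point): dot 4 of 5 painted on the touch bar's top (fourth, orange, 15 mm); the point at its centre on the top face; the dots lie on the bar's centre line 22.5 degrees (47 mm) apart, dot_1 at the warmer's +y end (left as the robot sees it), dot_5 at its -y end; touched when the point between the fingertips presses the bar within 15 mm of it
- dot_5 (a point): dot 5 of 5 painted on the touch bar's top (largest, red, 18 mm, the high end); the point at its centre on the top face; the dots lie on the bar's centre line 22.5 degrees (47 mm) apart, dot_1 at the warmer's +y end (left as the robot sees it), dot_5 at its -y end; touched when the point between the fingertips presses the bar within 15 mm of it
- mug: cream mug standing on the warmer's steel disc, 78 mm across, 116 mm with its handle, 101 mm tall (rim 129 mm above the worktop); origin in its underside 18 mm from the cup's axis, toward the handle
- timer: red and white wind-up kitchen timer, 65 mm across, 60 mm tall; stands on the worktop, not part of the job; origin at the centre of its underside
- tin: low round food tin, 86 mm across, 40 mm tall; stands on the cooktop (2 mm below the worktop) to the right, under a hood that hangs about 0.6 m above the cooktop and that a raised wrist or elbow swung across can hit, not part of the job; origin at the centre of its underside
- jam: jar of red jam with a pale lid, 69 mm across, 99 mm tall; stands on the worktop, not part of the job; origin at the centre of its underside
- spice_red: spice jar with red contents and red cap, 45 mm across, 106 mm tall; stands on the worktop, not part of the job; origin at the centre of its underside
- spice_green: spice jar with a green label and red cap, 45 mm across, 106 mm tall; stands on the worktop, not part of the job; origin at the centre of its underside

How it is judged:
By the outcome, as a careful person would: the job done as asked, in the order asked, and still so for the second after the job is handed in, while the arm keeps its last pose, push and grip.
It also fails if it takes over 42 s, if anything falls off the work surface, if the arm or the gripper's body presses on something with over 40 N, if the wrist force passes 120 N, or if a joint passes its speed limit or range.

ROBOT

A 6-joint arm with a two-finger parallel gripper is mounted at the origin on a cart in front of the work surface, level with it; the furniture and walls round the work are solid. World frame = base frame: x ahead of the robot, y to its left, z up, the work surface at z = 0. Lengths are in m, angles in rad, forces in N, time in s.
With the tool pointing down it reaches from about 0.4 to 0.825 m from the base axis. Payload 7 kg.
Tool frame: the origin (TCP) lies between the finger pads; the fingertips stand 22 mm ahead of it and the grasp point (between the pads) lies 3 mm ahead of it; z points along the fingers, y is the line along which they close (so a half turn about z gives the same grasp; the last joint's range is limited). The gripper opens to 88 mm and grips with 3 to 60 N. Pads are 19 mm wide; open, the fingers measure 130 mm over their backs; the gripper's body (78 mm by 193 mm) begins 47 mm behind the grasp point.
Start: joints at [-1.017, 0.359, 0.012, 0, -1.224, -0.288], TCP at [0.177, -0.651, 0.213] pointing down, gripper open.
Joint ranges: [-3.07, 3.07], [-1.43, 2.12], [-1.02, 1.25], [-3.03, 1.67], [-3.05, -0], [-3.03, 3.03]. Speed limits (rad/s): [2.39, 2.39, 3.01, 3.14, 3.14, 3.14].

INTERFACE

Orientations are given as [roll, pitch, yaw] about the fixed x, y, z axes, in that order (R = Rz(yaw) Ry(pitch) Rx(roll)).
In Python, from workcell import bot gives the robot as it stands. The module is installed in compiled form; this text tells all that it offers.
- The arm moves only by the tool drive_tool, never from a script. Its argument "rows" is a list of rows, each an object with "gripper": the opening, from 0 (shut) to 1 (fully open); "delta_pos": the shift along the tool's x, y, z in mm, a list of three; "delta_rot": the turn, a rotation vector about the tool's x, y, z in rad, a list of three. A call has 1 to 8 rows; each row is the pose to reach, as a shift and turn from the pose commanded when the call began, along the tool's axes at that moment; what a row does not reach only later rows make up. A row lasts 1/12 s, in which the tool goes at most 41.7 mm and 7.16 degrees, less where a joint would pass 70% of its speed; a pose out of reach is approached as far as the arm can. A call with a gripper value outside its range is refused whole. The fingers move at their own pace and stop on an object; "force" is the grip in N (left out, the last holds). Time passes only in rows, so rows that repeat a pose let the fingers close. It gives the time, the measured TCP pose, the force, the opening and the grip force at its end, in the units of the state.
- bot.get_obs(): the state, without advancing time (a new reading comes with each control period).
- bot.camera(name): name is "scene" or "top" or "wrist"; returns the picture (384x512x3 uint8, blue, green, red); there is no depth.
- bot.camera_model(name): a dict with "fov_y" (degrees; the focal length in pixels is half the picture's height over the tangent of half this angle, whatever the lens; pixels are square), "cx", "cy" (the principal point, pixels), "xyz" and "attitude" of the camera in the world. Camera axes: x right, y down, z forward; pixel columns grow to the right and rows downward; lengths in m; the calibration is good to about 2 mm. A picture is of the moment at which its call begins: read the wrist's pose just before it. camera_model takes no time and is no camera call; for the wrist camera it gives the pose at the moment of the call.
- bot.job_done(): hands the job in; it is judged then, once.
The state is a dict: "time_s": time; "joint_positions": joint angles; "qd": joint speeds; "tau": joint torques, N m; "tool_pos": TCP position; "tcp_rot": TCP orientation; "contact_force": force on the tool from outside, world axes, zero at the start; "torque": the same for the moment, N m; "grip_width": opening from 0.0 (shut) to 1.0 (fully open); "finger_force": force on a finger pad.
Only numpy, scipy, OpenCV 4.12 (cv2) and the standard library are available. Lean on these libraries where they do the work, as an engineer would, in place of code of your own. Each camera call takes 0.05 s, during which the arm holds its last target. There are 200 camera calls.

## Working session

There is one attempt and no reset: what is moved stays moved. The work goes in short steps, Python scripts to look and compute and a tool call to move; the robot and the scene stay as the last step left them, time stands still between calls to the robot, and variables do not carry over. Pictures are saved under pics/ and viewed, at most 10 in all, crops included, and the job is handed in when it is done.

Besides the shell and the picture viewer there is one more tool, called as a command line: name --argument value ..., lists and objects as JSON in quotes. drive_tool: Moves the arm, as the interface text tells. Its arguments: {"type":"object","properties":{"rows":{"type":"array","items":{"type":"object","properties":{"gripper":{"type":"number"},"delta_pos":{"type":"array","items":{"type":"number"}},"delta_rot":{"type":"array","items":{"type":"number"}}}}},"force":{"type":"number"}},"required":["rows"]}

```bash
mkdir -p pics; python3 - <<'E'
from workcell import bot
import cv2
print(bot.get_obs())
for n in("top","scene"):
    cv2.imwrite(f"pics/{n}0.png",bot.camera(n)); print(n,bot.camera_model(n))
E
```

```text
{'time_s': 0.0, 'joint_positions': array([-1.01691581e+00,  3.59367304e-01,  1.10644111e-02, -3.69943762e-04,
       -1.22410569e+00, -2.88116291e-01]), 'qd': array([-0.00057305,  0.00047653, -0.00187715, -0.00046142,  0.00060777,
       -0.00037049]), 'tau': array([ 2.75812827e-04, -5.82719886e+01,  2.93051594e+01,  6.99706793e+00,
        7.03178113e-03, -9.70552696e-05]), 'tool_pos': array([ 0.17713943, -0.65080707,  0.21203422]), 'tcp_rot': array([ 3.13994803e+00, -1.24726528e-04, -2.87595431e+00]), 'contact_force': array([-0.52037523,  0.09129217, -0.35441919]), 'torque': array([-0.04855312,  0.02793955, -0.02474695]), 'finger_force': 0.0, 'grip_width': 0.998754491542589}
top {'fov_y': 55.67289845982647, 'cx': 257.94003862002006, 'cy': 185.72180810691825, 'xyz': array([0.41578817, 0.02965027, 1.42305693]), 'attitude': array([-3.085087  , -0.01191076, -1.58845563])}
scene {'fov_y': 57.85451678274958, 'cx': 259.385538844762, 'cy': 194.99062116889914, 'xyz': array([-0.1206007 ,  0.55756501,  0.71570915]), 'attitude': array([-2.25743192, -0.01678242, -2.25951008])}
```

View pics/top0.png

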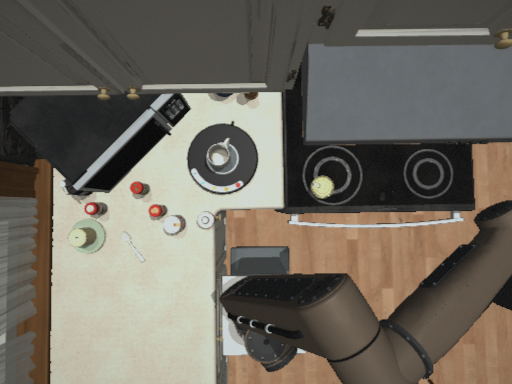

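View pics/scene0.png

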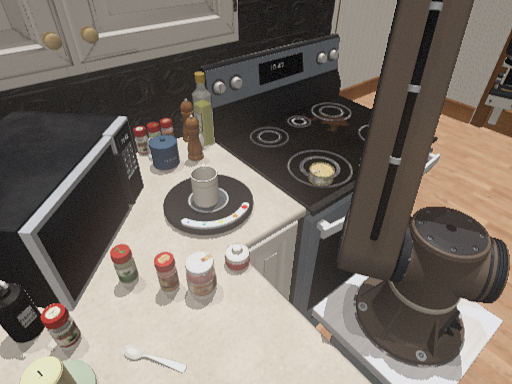

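The top view shows the warmer centred near pixel (222,158), with its bar along the lower edge from about (196,172) to (241,185). The scene view has the bar running from (174,216) to (246,208). I'll enlarge both to pick out the dots.

```bash
python3 - <<'E'
import cv2,numpy as np
a=cv2.imread("pics/top0.png")[145:205,180:265];b=cv2.imread("pics/scene0.png")[190:250,160:245+15]
a=cv2.resize(a,None,fx=7,fy=7,interpolation=cv2.INTER_CUBIC)[:290+130];b=cv2.resize(b,None,fx=7,fy=7,interpolation=cv2.INTER_CUBIC)
w=700
f=lambda i:cv2.copyMakeBorder(i,0,0,0,w-i.shape[1],cv2.BORDER_CONSTANT)
cv2.imwrite("pics/z.png",np.vstack([f(a)[70:370],f(b)[:300]]))
E
```

```text
(no output)
```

View pics/z.png

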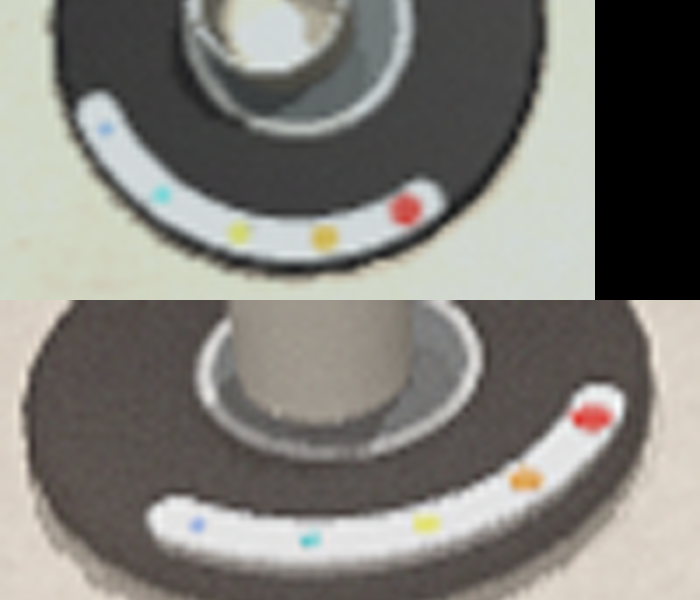

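The dots are clear. In the montage the top-view dots run from (105,129) to (405,210), and the scene-view dots from (198,525) to (592,418). I'll fit the warmer's pose to both views.

```bash
cat > h.py <<'E'
import numpy as np
from scipy.spatial.transform import Rotation as R
from scipy.optimize import least_squares
def dots(p):
    a=p[2]+np.pi-np.radians([45,22.5,0,-22.5,-45])
    return np.c_[p[0]+.12*np.cos(a),p[1]+.12*np.sin(a),np.full(5,.036)]
def proj(m,P):
    f=192/np.tan(np.radians(m["fov_y"]/2)); c=(P-m["xyz"])@R.from_euler("xyz",m["attitude"]).as_matrix()
    return c[:,:2]/c[:,2:]*f+[m["cx"],m["cy"]]
E
python3 - <<'E'
from h import *
from workcell import bot
T=np.array([(105,129),(163,194),(239,233),(324,238),(405,210)]);S=np.array([(198,525),(310,541),(427,524),(526,481),(592,418)])
t=(T+[.5,70.5])/7-.5+[180,145]; s=(S+[.5,-299.5])/7-.5+[160,190]
mt,ms=bot.camera_model("top"),bot.camera_model("scene")
for wt,ws in((1,1),(1,0),(0,1)):
    r=least_squares(lambda p:np.r_[wt*(proj(mt,dots(p))-t).ravel(),ws*(proj(ms,dots(p))-s).ravel()],[.65,.1,0])
    print(r.x,abs(r.fun).max())
    if wt*ws: print(r.fun.round(2)); print(dots(r.x))
E
```

```text
[ 0.60443681  0.14886636 -0.27874599] 0.47448002731692895
[-0.21  0.14 -0.47  0.05 -0.35 -0.1  -0.23 -0.02 -0.17  0.05  0.13 -0.25
  0.19 -0.27  0.18 -0.1   0.22 -0.22  0.06 -0.13]
[[0.54620648 0.25379123 0.036     ]
 [0.51048599 0.22352052 0.036     ]
 [0.48906866 0.18188439 0.036     ]
 [0.48521508 0.13522156 0.036     ]
 [0.49951193 0.09063603 0.036     ]]
[ 0.60446934  0.14762328 -0.28030638] 0.18699220746256628
[ 0.60407104  0.14976267 -0.27779199] 0.09598464335834933
```

Both views agree to about 1 mm: centre (0.604, 0.149), yaw -0.279, and the dots are well within reach. Next is a helper that turns world targets into row numbers for the approach.

```bash
cat >> h.py <<'E'
def E(yaw): return R.from_euler("xyz",[np.pi,0,yaw])
def rows(p0,R0,targets):
    for x,y,z,w in targets:
        d=R0.inv().apply(np.array([x,y,z])-p0)*1e3; v=(R0.inv()*E(w)).as_rotvec()
        print(d.round(1).tolist(),v.round(3).tolist())
E
python3 - <<'E'
from h import *
from workcell import bot
o=bot.get_obs(); rows(o["tool_pos"],R.from_euler("xyz",o["tcp_rot"]),[(.36,-.27,.21,-2.1)])
rows(np.array([.36,-.27,.21]),E(-2.1),[(.546,.254,.2,-1.064)])
E
```

```text
[-276.4, 319.5, 2.6] [0.001, 0.0, -0.776]
[-546.2, 104.0, 10.0] [0.0, 0.0, -1.036]
```

drive_tool --rows '[{"gripper": 0,"delta_pos": [-276,320,0],"delta_rot": [0,0,-0.776]},{"gripper": 0,"delta_pos": [-276,320,0],"delta_rot": [0,0,-0.776]},{"gripper": 0,"delta_pos": [-276,320,0],"delta_rot": [0,0,-0.776]},{"gripper": 0,"delta_pos": [-276,320,0],"delta_rot": [0,0,-0.776]},{"gripper": 0,"delta_pos": [-276,320,0],"delta_rot": [0,0,-0.776]},{"gripper": 0,"delta_pos": [-276,320,0],"delta_rot": [0,0,-0.776]},{"gripper": 0,"delta_pos": [-276,320,0],"delta_rot": [0,0,-0.776]},{"gripper": 0,"delta_pos": [-276,320,0],"delta_rot": [0,0,-0.776]}]' --force 10

```text
time_s: 0.77
tool_pos: [0.3212, -0.3486, 0.2128]
tcp_rot: [3.142, 0.0, -2.098]
contact_force: [1.4, 0.8, 1.0]
grip_width: 0.453
finger_force: 0.0
```

drive_tool --rows '[{"gripper": 0,"delta_pos": [-620,100,0],"delta_rot": [0,0,-1.03]},{"gripper": 0,"delta_pos": [-620,100,0],"delta_rot": [0,0,-1.03]},{"gripper": 0,"delta_pos": [-620,100,0],"delta_rot": [0,0,-1.03]},{"gripper": 0,"delta_pos": [-620,100,0],"delta_rot": [0,0,-1.03]},{"gripper": 0,"delta_pos": [-620,100,0],"delta_rot": [0,0,-1.03]},{"gripper": 0,"delta_pos": [-620,100,0],"delta_rot": [0,0,-1.03]},{"gripper": 0,"delta_pos": [-620,100,0],"delta_rot": [0,0,-1.03]},{"gripper": 0,"delta_pos": [-620,100,0],"delta_rot": [0,0,-1.03]}]'

```text
time_s: 1.43
tool_pos: [0.4413, -0.0375, 0.2132]
tcp_rot: [-3.141, 0.0, -1.093]
contact_force: [1.9, -1.3, 0.0]
grip_width: 0.011
finger_force: 0.0
```

```bash
python3 - <<'E'
from h import *
from workcell import bot
o=bot.get_obs(); print(o["time_s"],o["joint_positions"].round(2))
rows(o["tool_pos"],R.from_euler("xyz",o["tcp_rot"]),[(.546,.254,.2,-1.064)])
E
```

```text
1.4333 [ 0.36 -0.04 -0.47 -0.   -1.14  0.11]
[-210.8, -227.0, 13.3] [-0.001, -0.0, -0.029]
```

drive_tool --rows '[{"gripper": 0,"delta_pos": [-195,-210,10],"delta_rot": [0,0,-0.029]},{"gripper": 0,"delta_pos": [-195,-210,10],"delta_rot": [0,0,-0.029]},{"gripper": 0,"delta_pos": [-195,-210,10],"delta_rot": [0,0,-0.029]},{"gripper": 0,"delta_pos": [-195,-210,10],"delta_rot": [0,0,-0.029]},{"gripper": 0,"delta_pos": [-195,-210,10],"delta_rot": [0,0,-0.029]},{"gripper": 0,"delta_pos": [-195,-210,10],"delta_rot": [0,0,-0.029]},{"gripper": 0,"delta_pos": [-195,-210,10],"delta_rot": [0,0,-0.029]},{"gripper": 0,"delta_pos": [-195,-210,10],"delta_rot": [0,0,-0.029]}]'

```text
time_s: 2.1
tool_pos: [0.5415, 0.2346, 0.2012]
tcp_rot: [3.141, -0.0, -1.068]
contact_force: [0.5, -0.3, -0.4]
grip_width: 0.008
finger_force: 0.0
```

drive_tool --rows '[{"gripper": 0},{"gripper": 0},{"gripper": 0},{"gripper": 0}]'

```text
invalid input at $.rows[0]: expected keys gripper, delta_pos, delta_rot
```

```bash
python3 - <<'E'
from h import *
from workcell import bot
import cv2
o=bot.get_obs(); print(o); m=bot.camera_model("wrist")
i=bot.camera("wrist"); d=proj(m,dots([.6044,.1489,-.2787])); print(d.round(1))
cv2.imwrite("pics/w0r.png",i)
for p in d: cv2.drawMarker(i,tuple(int(round(v)) for v in p),(0,0,0),0,9,1)
cv2.imwrite("pics/w0.png",cv2.resize(i,None,fx=1.5,fy=1.5))
E
```

```text
{'time_s': 2.1, 'joint_positions': array([ 7.39930078e-01,  2.28673033e-01, -1.98100486e-01,  2.57348870e-04,
       -1.14491628e+00, -2.36830803e-01]), 'qd': array([-0.04264536, -0.05927319, -0.08029477, -0.00927659, -0.0186286 ,
        0.04907027]), 'tau': array([  2.27608949, -46.55270219,  29.46325958,   6.7574273 ,
        -0.07776468,  -0.60650725]), 'tool_pos': array([0.54151815, 0.23455074, 0.20124261]), 'tcp_rot': array([ 3.14077907e+00, -4.37359809e-04, -1.06759045e+00]), 'contact_force': array([ 0.48490323, -0.32478154, -0.35916391]), 'torque': array([-0.02537081,  0.0343691 ,  0.01302694]), 'finger_force': 0.0, 'grip_width': 0.007849597662588149}
[[245.7 185.6]
 [287.9 177.3]
 [325.1 153.2]
 [352.5 115.4]
 [365.4  67.6]]
```

View pics/w0.png

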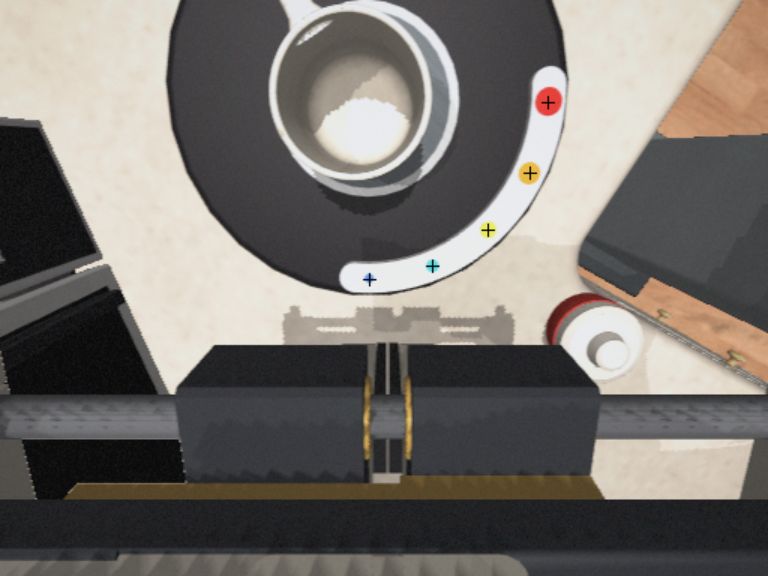

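The predicted dots (black crosses) sit on the painted ones, e.g. blue at (370,279) and red at (548,102) in the enlarged picture. So the pose fit is confirmed, and the microwave is well clear of the gripper. I'll descend over dot 1.

```bash
python3 - <<'E'
from h import *
from workcell import bot
o=bot.get_obs(); print(o["tool_pos"])
rows(o["tool_pos"],R.from_euler("xyz",o["tcp_rot"]),[(.546,.254,.07,-1.064)])
E
```

```text
[0.54024189 0.23212077 0.20126317]
[-16.4, -15.9, 131.2] [0.002, -0.0, -0.004]
```

drive_tool --rows '[{"gripper": 0,"delta_pos": [-16.4,-15.9,40],"delta_rot": [0,0,0]},{"gripper": 0,"delta_pos": [-16.4,-15.9,70],"delta_rot": [0,0,0]},{"gripper": 0,"delta_pos": [-16.4,-15.9,100],"delta_rot": [0,0,0]},{"gripper": 0,"delta_pos": [-16.4,-15.9,120],"delta_rot": [0,0,0]},{"gripper": 0,"delta_pos": [-16.4,-15.9,131],"delta_rot": [0,0,0]},{"gripper": 0,"delta_pos": [-16.4,-15.9,131],"delta_rot": [0,0,0]},{"gripper": 0,"delta_pos": [-16.4,-15.9,131],"delta_rot": [0,0,0]},{"gripper": 0,"delta_pos": [-16.4,-15.9,131],"delta_rot": [0,0,0]}]'

```text
time_s: 2.82
tool_pos: [0.547, 0.2518, 0.0737]
tcp_rot: [-3.139, 0.0, -1.071]
contact_force: [0.1, 0.5, 0.3]
grip_width: 0.006
finger_force: 0.0
```

drive_tool --rows '[{"gripper": 0,"delta_pos": [0,0,0],"delta_rot": [0,0,0]},{"gripper": 0,"delta_pos": [0,0,0],"delta_rot": [0,0,0]},{"gripper": 0,"delta_pos": [0,0,0],"delta_rot": [0,0,0]},{"gripper": 0,"delta_pos": [0,0,0],"delta_rot": [0,0,0]}]'

```text
time_s: 3.15
tool_pos: [0.5463, 0.2516, 0.0727]
tcp_rot: [-3.14, 0.0, -1.071]
contact_force: [0.2, -0.1, 0.7]
grip_width: 0.005
finger_force: 0.0
```

```bash
python3 - <<'E'
from h import *
from workcell import bot
o=bot.get_obs(); print(o["tool_pos"],o["contact_force"])
rows(o["tool_pos"],R.from_euler("xyz",o["tcp_rot"]),[(.5462,.2538,.055,-1.064)])
E
```

```text
[0.54625943 0.25159432 0.07270266] [ 0.19366195 -0.07129349  0.67939424]
[-2.0, -1.0, 17.7] [-0.001, 0.0, -0.007]
```

drive_tool --rows '[{"gripper": 0,"delta_pos": [-2,-1,6],"delta_rot": [0,0,-0.007]},{"gripper": 0,"delta_pos": [-2,-1,10],"delta_rot": [0,0,-0.007]},{"gripper": 0,"delta_pos": [-2,-1,13],"delta_rot": [0,0,-0.007]},{"gripper": 0,"delta_pos": [-2,-1,15],"delta_rot": [0,0,-0.007]},{"gripper": 0,"delta_pos": [-2,-1,16.5],"delta_rot": [0,0,-0.007]},{"gripper": 0,"delta_pos": [-2,-1,17.5],"delta_rot": [0,0,-0.007]},{"gripper": 0,"delta_pos": [-2,-1,17.5],"delta_rot": [0,0,-0.007]},{"gripper": 0,"delta_pos": [-2,-1,17.5],"delta_rot": [0,0,-0.007]}]'

```text
time_s: 3.82
tool_pos: [0.546, 0.2536, 0.0544]
tcp_rot: [3.142, -0.0, -1.064]
contact_force: [-0.1, -0.2, -0.6]
grip_width: 0.002
finger_force: 0.0
```

drive_tool --rows '[{"gripper": 0,"delta_pos": [0,0,0],"delta_rot": [0,0,0]},{"gripper": 0,"delta_pos": [0,0,0],"delta_rot": [0,0,0]},{"gripper": 0,"delta_pos": [0,0,0],"delta_rot": [0,0,0]}]'

```text
time_s: 4.07
tool_pos: [0.546, 0.2537, 0.0546]
tcp_rot: [-3.141, 0.0, -1.064]
contact_force: [0.8, -0.2, -0.1]
grip_width: 0.005
finger_force: 0.0
```

```bash
python3 - <<'E'
from workcell import bot
import cv2,numpy as np
o=bot.get_obs(); print(o["tool_pos"],o["contact_force"],o["tau"].round(2))
w=bot.camera("wrist");s=bot.camera("scene")
print(bot.get_obs()["contact_force"])
cv2.imwrite("pics/c.png",np.hstack([cv2.resize(w[120:300,130:400],(400,267)),cv2.resize(s[150:250,150:300],(400,267))]))
E
```

```text
[0.54600948 0.2537198  0.05461914] [ 0.80333789 -0.1566519  -0.06234529] [ 0.000e+00 -5.408e+01  2.319e+01  5.530e+00  2.000e-02 -0.000e+00]
[0.38988789 0.08479721 0.64811692]
```

View pics/c.png

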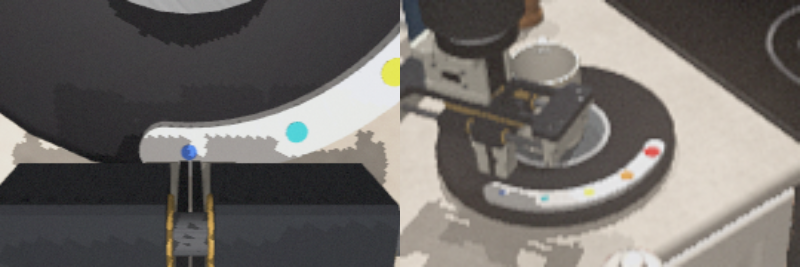

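The fingertips look a little above the bar with the blue dot still visible at (190,152) in the left half, which agrees with the near-zero force. I'll check the tip projection.

```bash
python3 - <<'E'
from h import *
from workcell import bot
o=bot.get_obs();p=o["tool_pos"];P=np.array([p,p-[0,0,.022],p-[0,0,.01],dots([.6044,.1489,-.2787])[0]])
w=(proj(bot.camera_model("wrist"),P)-[130,120])*400/270;s=(proj(bot.camera_model("scene"),P)-150)*400/150
print("wrist",w.round(),"scene",s.round(),sep="\n"); print(bot.camera_model("wrist")["xyz"])
E
```

```text
wrist
[[190. 169.]
 [190. 149.]
 [190. 160.]
 [189. 152.]]
scene
[[ 99. 178.]
 [102. 193.]
 [101. 185.]
 [101. 191.]]
[0.582464   0.18812008 0.22578986]
```

drive_tool --rows '[{"gripper": 0,"delta_pos": [0,0,1],"delta_rot": [0,0,0]},{"gripper": 0,"delta_pos": [0,0,2],"delta_rot": [0,0,0]},{"gripper": 0,"delta_pos": [0,0,2],"delta_rot": [0,0,0]},{"gripper": 0,"delta_pos": [0,0,2],"delta_rot": [0,0,0]}]'

```text
time_s: 4.5
tool_pos: [0.5459, 0.2536, 0.0523]
tcp_rot: [3.141, -0.0, -1.064]
contact_force: [-0.0, -0.2, -0.4]
grip_width: 0.003
finger_force: 0.0
```

```bash
python3 - <<'E'
from workcell import bot
import cv2,numpy as np
w=bot.camera("wrist");s=bot.camera("scene")
f=[]
o=bot.get_obs(); print(o["tool_pos"],o["contact_force"],o["torque"],o["joint_positions"])
cv2.imwrite("pics/d.png",np.hstack([cv2.resize(w[190:260,210:310],(400,280),interpolation=2),cv2.resize(s[195:237,160:220],(400,280),interpolation=2)]))
E
```

```text
[0.54595645 0.25364174 0.05241815] [ 0.69534915 -0.86787123 -0.19305254] [-0.00321906  0.18117708  0.0134206 ] [ 7.59165675e-01  3.87740828e-01 -3.49574638e-01 -1.23691092e-05
 -8.33546573e-01 -2.52208633e-01]
```

View pics/d.png

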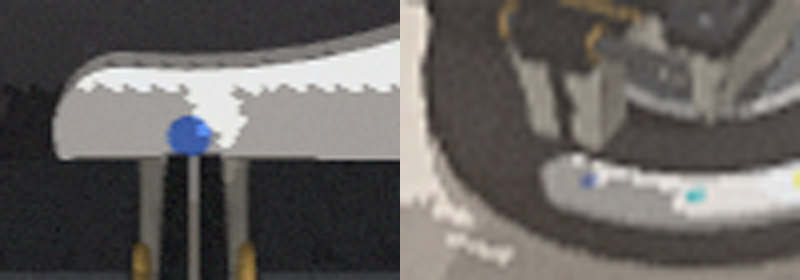

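No contact yet: the tips end above the bar's edge (gap near (590,160)), with force about 0. I'll keep going down in small guarded steps.

drive_tool --rows '[{"gripper": 0,"delta_pos": [0,0,1],"delta_rot": [0,0,0]},{"gripper": 0,"delta_pos": [0,0,2],"delta_rot": [0,0,0]},{"gripper": 0,"delta_pos": [0,0,3],"delta_rot": [0,0,0]},{"gripper": 0,"delta_pos": [0,0,3],"delta_rot": [0,0,0]}]'

```text
time_s: 4.93
tool_pos: [0.5458, 0.2536, 0.0492]
tcp_rot: [3.141, -0.0, -1.064]
contact_force: [0.0, 0.5, -0.7]
grip_width: 0.006
finger_force: 0.0
```

drive_tool --rows '[{"gripper": 0,"delta_pos": [0,0,1],"delta_rot": [0,0,0]},{"gripper": 0,"delta_pos": [0,0,2],"delta_rot": [0,0,0]},{"gripper": 0,"delta_pos": [0,0,2],"delta_rot": [0,0,0]},{"gripper": 0,"delta_pos": [0,0,2],"delta_rot": [0,0,0]}]'

```text
time_s: 5.27
tool_pos: [0.5459, 0.2536, 0.0474]
tcp_rot: [3.141, -0.0, -1.064]
contact_force: [0.3, -0.5, -0.4]
grip_width: 0.008
finger_force: 0.0
```

drive_tool --rows '[{"gripper": 0,"delta_pos": [0,0,1],"delta_rot": [0,0,0]},{"gripper": 0,"delta_pos": [0,0,2],"delta_rot": [0,0,0]},{"gripper": 0,"delta_pos": [0,0,2],"delta_rot": [0,0,0]},{"gripper": 0,"delta_pos": [0,0,2],"delta_rot": [0,0,0]}]'

```text
time_s: 5.6
tool_pos: [0.5459, 0.2536, 0.0454]
tcp_rot: [3.141, -0.0, -1.064]
contact_force: [0.4, 0.6, -0.2]
grip_width: 0.004
finger_force: 0.0
```

```bash
python3 - <<'E'
from h import *
from workcell import bot
import cv2
o=bot.get_obs();p=o["tool_pos"];print(p,o["contact_force"])
w=bot.camera("wrist");s=bot.camera("scene")
P=np.array([p,p-[0,0,.022],dots([.6044,.1489,-.2787])[0]])
a=proj(bot.camera_model("wrist"),P);b=proj(bot.camera_model("scene"),P);print(a,b)
def crop(i,q,c,h,k):
    i=cv2.resize(i,None,fx=k,fy=k,interpolation=2)
    for u,col in zip(q,((0,255,0),(0,0,255),(255,0,255))): cv2.drawMarker(i,tuple(int(v) for v in (u+.5)*k),col,0,12,1)
    x,y=(np.array(c)*k).astype(int); return i[y-h:y+h,x-200:x+200]
cv2.imwrite("pics/e.png",np.hstack([crop(w,a,a[1],200,4),crop(s,b,b[1],200,6)]))
E
```

```text
[0.54589202 0.25358388 0.04536202] [ 0.43920831  0.60940736 -0.16906704]
[[258.34082298 234.28695305]
 [258.29646405 220.55651384]
 [257.74009238 228.19535496]] [[187.73139843 219.06271186]
 [188.61630031 224.72672837]
 [187.98695163 221.47665196]]
```

View pics/e.png

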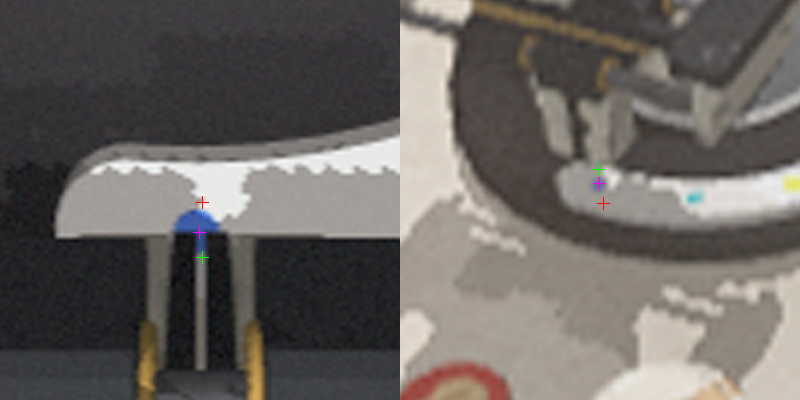

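The tips now hide half the blue dot and are nearly down on the bar: the left edge is at (200,235). The green TCP cross sits right at the fingertip ends, so the tips reach less far ahead of the TCP than stated. I'll continue guarded.

drive_tool --rows '[{"gripper": 0,"delta_pos": [0,0,1],"delta_rot": [0,0,0]},{"gripper": 0,"delta_pos": [0,0,2],"delta_rot": [0,0,0]},{"gripper": 0,"delta_pos": [0,0,3],"delta_rot": [0,0,0]},{"gripper": 0,"delta_pos": [0,0,3],"delta_rot": [0,0,0]}]'

```text
time_s: 6.03
tool_pos: [0.5458, 0.2536, 0.0422]
tcp_rot: [3.141, -0.0, -1.064]
contact_force: [-0.4, 0.5, -0.4]
grip_width: 0.007
finger_force: 0.0
```

drive_tool --rows '[{"gripper": 0,"delta_pos": [0,0,1],"delta_rot": [0,0,0]},{"gripper": 0,"delta_pos": [0,0,2],"delta_rot": [0,0,0]},{"gripper": 0,"delta_pos": [0,0,2],"delta_rot": [0,0,0]},{"gripper": 0,"delta_pos": [0,0,2],"delta_rot": [0,0,0]}]'

```text
time_s: 6.37
tool_pos: [0.5459, 0.2536, 0.0404]
tcp_rot: [3.141, -0.0, -1.064]
contact_force: [0.1, 0.1, 0.1]
grip_width: 0.0
finger_force: 0.0
```

drive_tool --rows '[{"gripper": 0,"delta_pos": [0,0,1],"delta_rot": [0,0,0]},{"gripper": 0,"delta_pos": [0,0,2],"delta_rot": [0,0,0]},{"gripper": 0,"delta_pos": [0,0,2],"delta_rot": [0,0,0]},{"gripper": 0,"delta_pos": [0,0,2],"delta_rot": [0,0,0]}]'

```text
time_s: 6.7
tool_pos: [0.5459, 0.2536, 0.0384]
tcp_rot: [3.141, -0.0, -1.064]
contact_force: [-0.0, -0.5, -0.6]
grip_width: 0.005
finger_force: 0.0
```

```bash
python3 - <<'E'
from h import *
from workcell import bot
import cv2
o=bot.get_obs();p=o["tool_pos"];print(p,o["contact_force"])
w=bot.camera("wrist");s=bot.camera("scene")
a=proj(bot.camera_model("wrist"),p[None]);b=proj(bot.camera_model("scene"),p[None])
def crop(i,c,k,ow):
    x,y=c[0].astype(int);n=ow//k
    return cv2.resize(i[y-n//2:y+n//2,x-n//2:x+n//2],(400,400),interpolation=2)
cv2.imwrite("pics/f.png",np.hstack([crop(w,a,4,400),crop(s,b,5,400)]))
E
```

```text
[0.54589306 0.25361416 0.03836651] [-0.01872115 -0.53784904 -0.56320418]
```

View pics/f.png

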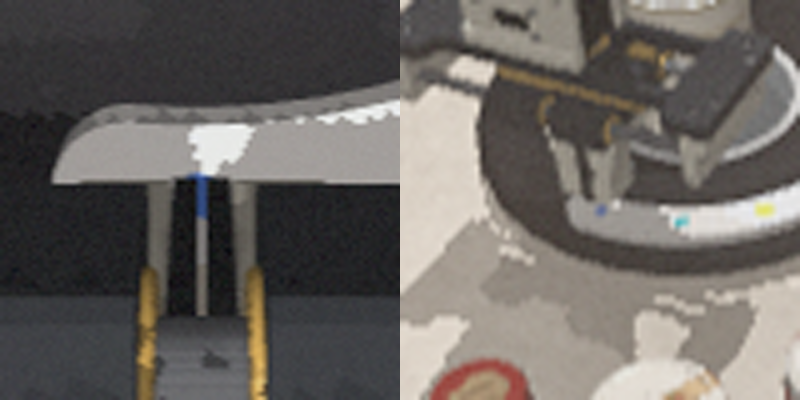

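The tips are almost on the bar now and nothing is touching yet. I'll continue in small steps.

drive_tool --rows '[{"gripper": 0,"delta_pos": [0,0,1],"delta_rot": [0,0,0]},{"gripper": 0,"delta_pos": [0,0,2],"delta_rot": [0,0,0]},{"gripper": 0,"delta_pos": [0,0,2],"delta_rot": [0,0,0]},{"gripper": 0,"delta_pos": [0,0,2],"delta_rot": [0,0,0]}]'

```text
time_s: 7.13
tool_pos: [0.5459, 0.2536, 0.0364]
tcp_rot: [3.141, -0.0, -1.064]
contact_force: [-0.4, -0.1, 0.5]
grip_width: 0.001
finger_force: 0.0
```

drive_tool --rows '[{"gripper": 0,"delta_pos": [0,0,1],"delta_rot": [0,0,0]},{"gripper": 0,"delta_pos": [0,0,1.5],"delta_rot": [0,0,0]},{"gripper": 0,"delta_pos": [0,0,1.5],"delta_rot": [0,0,0]},{"gripper": 0,"delta_pos": [0,0,1.5],"delta_rot": [0,0,0]}]'

```text
time_s: 7.47
tool_pos: [0.5459, 0.2536, 0.0349]
tcp_rot: [3.141, -0.0, -1.064]
contact_force: [-0.3, 0.3, -0.9]
grip_width: 0.007
finger_force: 0.0
```

drive_tool --rows '[{"gripper": 0,"delta_pos": [0,0,1],"delta_rot": [0,0,0]},{"gripper": 0,"delta_pos": [0,0,2],"delta_rot": [0,0,0]},{"gripper": 0,"delta_pos": [0,0,2],"delta_rot": [0,0,0]},{"gripper": 0,"delta_pos": [0,0,2],"delta_rot": [0,0,0]}]'

```text
time_s: 7.8
tool_pos: [0.5459, 0.2536, 0.0328]
tcp_rot: [3.141, -0.0, -1.064]
contact_force: [-0.3, 0.3, -0.5]
grip_width: 0.006
finger_force: 0.0
```

drive_tool --rows '[{"gripper": 0,"delta_pos": [0,0,1],"delta_rot": [0,0,0]},{"gripper": 0,"delta_pos": [0,0,1.5],"delta_rot": [0,0,0]},{"gripper": 0,"delta_pos": [0,0,1.5],"delta_rot": [0,0,0]},{"gripper": 0,"delta_pos": [0,0,1.5],"delta_rot": [0,0,0]}]'

```text
time_s: 8.13
tool_pos: [0.5459, 0.2536, 0.0314]
tcp_rot: [3.141, -0.0, -1.064]
contact_force: [-0.5, -0.1, 0.6]
grip_width: 0.004
finger_force: 0.0
```

```bash
python3 - <<'E'
from h import *
from workcell import bot
import cv2
o=bot.get_obs();p=o["tool_pos"];print(p,o["contact_force"],o["tau"])
w=bot.camera("wrist");s=bot.camera("scene")
b=proj(bot.camera_model("scene"),p[None])
x,y=b[0].astype(int)
s2=cv2.resize(s[y-50:y+25,x-35:x+40],(400,400),interpolation=2)
cv2.imwrite("pics/g.png",np.hstack([cv2.resize(w[130:330,156:356],(400,400)),s2]))
E
```

```text
[0.54590402 0.25362456 0.03139139] [-0.5165958  -0.06684964  0.56057566] [-1.29504704e-03 -5.51631582e+01  2.20969015e+01  5.27143434e+00
  2.09674146e-02 -9.95681012e-05]
```

View pics/g.png

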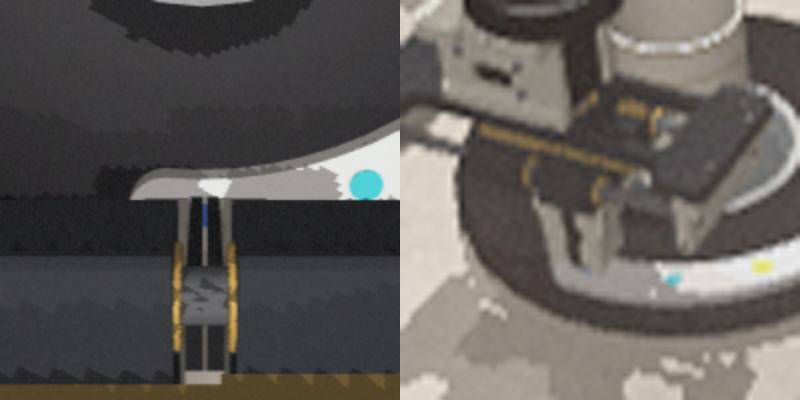

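The tips now cover the blue dot in the scene view (at (590,272)), so contact is imminent. I'll keep stepping.

drive_tool --rows '[{"gripper": 0,"delta_pos": [0,0,1],"delta_rot": [0,0,0]},{"gripper": 0,"delta_pos": [0,0,1.5],"delta_rot": [0,0,0]},{"gripper": 0,"delta_pos": [0,0,1.5],"delta_rot": [0,0,0]},{"gripper": 0,"delta_pos": [0,0,1.5],"delta_rot": [0,0,0]}]'

```text
time_s: 8.57
tool_pos: [0.5459, 0.2537, 0.0299]
tcp_rot: [3.141, 0.0, -1.064]
contact_force: [0.4, 0.0, 0.3]
grip_width: 0.006
finger_force: 0.0
```

drive_tool --rows '[{"gripper": 0,"delta_pos": [0,0,1],"delta_rot": [0,0,0]},{"gripper": 0,"delta_pos": [0,0,1.5],"delta_rot": [0,0,0]},{"gripper": 0,"delta_pos": [0,0,1.5],"delta_rot": [0,0,0]},{"gripper": 0,"delta_pos": [0,0,1.5],"delta_rot": [0,0,0]}]'

```text
time_s: 8.9
tool_pos: [0.5459, 0.2536, 0.0284]
tcp_rot: [3.141, -0.0, -1.064]
contact_force: [0.2, 0.6, -0.6]
grip_width: 0.005
finger_force: 0.0
```

```bash
cat >> h.py <<'E'
def cents(img):
    import cv2
    h=cv2.cvtColor(img,cv2.COLOR_BGR2HSV); out={}
    for n,lo,hi in(("blue",105,125),("turq",84,98),("yel",26,34),("or",12,22),("red",0,6)):
        m=cv2.inRange(h,(lo,90,120),(hi,255,255)); k,_,st,c=cv2.connectedComponentsWithStats(m)
        out[n]=[(c[i].round(2).tolist(),int(st[i,4])) for i in range(1,k) if st[i,4]>3]
    return out
E
python3 - <<'E'
from h import *
from workcell import bot
import cv2
s=bot.camera("scene"); w=bot.camera("wrist"); cv2.imwrite("pics/s1.png",s)
for n,i in(("before",cv2.imread("pics/scene0.png")),("now",s)):
    print(n,cents(i[195:235,165:255]))
print(cents(w)); print(proj(bot.camera_model("wrist"),dots([.6044,.1489,-.2787])))
o=bot.get_obs();print(o["tool_pos"],o["contact_force"])
E
```

```text
before {'blue': [], 'turq': [], 'yel': [([55.5, 26.5], 4)], 'or': [([69.5, 20.2], 10)], 'red': [([79.07, 11.4], 15)]}
now {'blue': [], 'turq': [], 'yel': [([55.5, 26.5], 4)], 'or': [([69.5, 20.2], 10)], 'red': [([79.0, 11.29], 14)]}
{'blue': [([258.0, 239.5], 12)], 'turq': [([340.16, 223.49], 182)], 'yel': [([417.3, 178.31], 386)], 'or': [([480.77, 101.73], 744), ([506.93, 223.92], 235), ([244.4, 256.2], 5), ([271.83, 280.31], 178), ([244.0, 284.96], 132), ([87.0, 322.0], 5), ([104.0, 322.0], 5)], 'red': [([506.79, 7.18], 158), ([484.25, 306.32], 118)]}
[[257.72207016 239.94044199]
 [341.08983049 224.64407424]
 [418.36313273 178.66515768]
 [482.00753574 101.99488518]
 [521.86661815  -3.18051353]]
[0.54595272 0.2536671  0.02846889] [-0.26378693  0.13965937 -0.00473392]
```

drive_tool --rows '[{"gripper": 0,"delta_pos": [0,0,1],"delta_rot": [0,0,0]},{"gripper": 0,"delta_pos": [0,0,1.5],"delta_rot": [0,0,0]},{"gripper": 0,"delta_pos": [0,0,2],"delta_rot": [0,0,0]},{"gripper": 0,"delta_pos": [0,0,2],"delta_rot": [0,0,0]}]'

```text
time_s: 9.33
tool_pos: [0.5459, 0.2536, 0.0263]
tcp_rot: [3.141, -0.0, -1.064]
contact_force: [0.1, 0.5, -0.4]
grip_width: 0.006
finger_force: 0.0
```

drive_tool --rows '[{"gripper": 0,"delta_pos": [0,0,1],"delta_rot": [0,0,0]},{"gripper": 0,"delta_pos": [0,0,1.5],"delta_rot": [0,0,0]},{"gripper": 0,"delta_pos": [0,0,1.5],"delta_rot": [0,0,0]},{"gripper": 0,"delta_pos": [0,0,1.5],"delta_rot": [0,0,0]}]'

```text
time_s: 9.67
tool_pos: [0.5459, 0.2536, 0.0249]
tcp_rot: [3.141, -0.0, -1.064]
contact_force: [0.2, -0.3, 0.7]
grip_width: 0.007
finger_force: 0.0
```

```bash
python3 - <<'E'
from h import *
from workcell import bot
w=bot.camera("wrist"); 
print({k:v for k,v in cents(w).items() if k in("blue","turq","yel")}); print(proj(bot.camera_model("wrist"),dots([.6044,.1489,-.2787]))[:3])
o=bot.get_obs();print(o["tool_pos"],o["contact_force"])
mt=bot.camera_model("top")
f=192/np.tan(np.radians(mt["fov_y"]/2));M=R.from_euler("xyz",mt["attitude"]).as_matrix()
for n,u,z in(("timer",(206,219),.06),("jam",(173,224),.099),("sr",(157,211),.106),("sg",(138,187),.106)):
    d=M@np.array([(u[0]-mt["cx"])/f,(u[1]-mt["cy"])/f,1]); print(n,(mt["xyz"]+d*(z-mt["xyz"][2])/d[2]).round(3))
E
```

```text
{'blue': [([258.0, 242.5], 12)], 'turq': [([341.89, 224.73], 150)], 'yel': [([420.43, 179.98], 401)]}
[[257.69562892 242.65140163]
 [342.6980724  227.09357646]
 [421.62246324 180.279996  ]]
[0.54596113 0.25364955 0.02493269] [ 0.40504712 -0.32520378 -0.35266471]
timer [0.372 0.208 0.06 ]
jam [0.357 0.322 0.099]
sr [0.405 0.378 0.106]
sg [0.493 0.446 0.106]
```

```bash
python3 - <<'E'
from h import *
from workcell import bot
import cv2
o=bot.get_obs();p=o["tool_pos"]
w=bot.camera("wrist");s=bot.camera("scene")
P=np.array([p,dots([.6044,.1489,-.2787])[0]])
b=proj(bot.camera_model("scene"),P);a=proj(bot.camera_model("wrist"),P);print(a,b)
x,y=b[0].astype(int)
print(x,y)
s2=cv2.resize(s[y-30:y+14,x-22:x+22],(396,396),interpolation=0)
ref=cv2.imread("pics/scene0.png");r2=cv2.resize(ref[y-15:y+7,x-22:x+22],(396,198),interpolation=0)
w2=cv2.resize(w[200:300,208:308],(396,594),interpolation=0)
cv2.imwrite("pics/i.png",np.hstack([w2,np.vstack([s2,r2])]))
E
```

```text
[[258.20421889 234.3505769 ]
 [257.74373126 242.60638362]] [[188.5210976  224.32440312]
 [187.98695163 221.47665196]]
188 224
```

View pics/i.png

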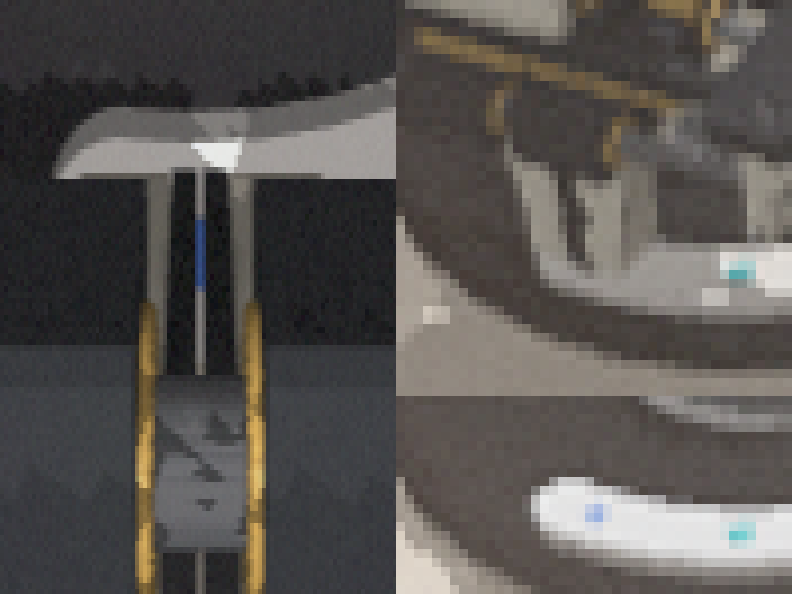

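That was the last picture. The tips at (600,275) now sit right on the outer half of the bar, around the dot, and they hide it. I'll step on by force alone.

drive_tool --rows '[{"gripper": 0,"delta_pos": [0,0,0.7],"delta_rot": [0,0,0]},{"gripper": 0,"delta_pos": [0,0,1.5],"delta_rot": [0,0,0]},{"gripper": 0,"delta_pos": [0,0,1.5],"delta_rot": [0,0,0]}]'

```text
time_s: 10.07
tool_pos: [0.5459, 0.2536, 0.0233]
tcp_rot: [3.141, 0.0, -1.064]
contact_force: [-0.8, 0.2, -0.1]
grip_width: 0.005
finger_force: 0.0
```

drive_tool --rows '[{"gripper": 0,"delta_pos": [0,0,0.7],"delta_rot": [0,0,0]},{"gripper": 0,"delta_pos": [0,0,1.5],"delta_rot": [0,0,0]},{"gripper": 0,"delta_pos": [0,0,1.5],"delta_rot": [0,0,0]}]'

```text
time_s: 10.32
tool_pos: [0.546, 0.2537, 0.022]
tcp_rot: [-3.142, -0.0, -1.064]
contact_force: [-0.8, -0.2, 2.5]
grip_width: 0.005
finger_force: 1.3
```

drive_tool --rows '[{"gripper": 0,"delta_pos": [0,0,0.7],"delta_rot": [0,0,0]},{"gripper": 0,"delta_pos": [0,0,1.5],"delta_rot": [0,0,0]},{"gripper": 0,"delta_pos": [0,0,1.5],"delta_rot": [0,0,0]}]'

```text
time_s: 10.57
tool_pos: [0.546, 0.2537, 0.0206]
tcp_rot: [-3.141, -0.0, -1.064]
contact_force: [-1.5, -0.3, 3.8]
grip_width: 0.005
finger_force: 2.0
```

This is contact with the bar: 2.5 N, then 3.8 N, a slope of about 1 N/mm as the spring should give. The tips actually end about 14 mm behind the reported TCP, unlike the spec. Now to follow the arc: in the tool frame each 11.25° leg has the same rows.

drive_tool --rows '[{"gripper": 0,"delta_pos": [0.04,2.94,0.2],"delta_rot": [0,0,-0.0245]},{"gripper": 0,"delta_pos": [0.15,5.89,0.4],"delta_rot": [0,0,-0.0491]},{"gripper": 0,"delta_pos": [0.33,8.83,0.5],"delta_rot": [0,0,-0.0736]},{"gripper": 0,"delta_pos": [0.58,11.76,0.5],"delta_rot": [0,0,-0.0982]},{"gripper": 0,"delta_pos": [0.9,14.69,0.5],"delta_rot": [0,0,-0.1227]},{"gripper": 0,"delta_pos": [1.3,17.61,0.5],"delta_rot": [0,0,-0.1473]},{"gripper": 0,"delta_pos": [1.77,20.52,0.5],"delta_rot": [0,0,-0.1718]},{"gripper": 0,"delta_pos": [2.31,23.41,0.5],"delta_rot": [0,0,-0.1963]}]'

```text
time_s: 11.23
tool_pos: [0.5265, 0.2403, 0.0201]
tcp_rot: [-3.141, -0.0, -0.865]
contact_force: [2.5, 2.4, 5.3]
grip_width: 0.008
finger_force: 2.2
```

drive_tool --rows '[{"gripper": 0,"delta_pos": [0.04,2.94,0],"delta_rot": [0,0,-0.0245]},{"gripper": 0,"delta_pos": [0.15,5.89,0],"delta_rot": [0,0,-0.0491]},{"gripper": 0,"delta_pos": [0.33,8.83,0],"delta_rot": [0,0,-0.0736]},{"gripper": 0,"delta_pos": [0.58,11.76,0],"delta_rot": [0,0,-0.0982]},{"gripper": 0,"delta_pos": [0.9,14.69,0],"delta_rot": [0,0,-0.1227]},{"gripper": 0,"delta_pos": [1.3,17.61,0],"delta_rot": [0,0,-0.1473]},{"gripper": 0,"delta_pos": [1.77,20.52,0],"delta_rot": [0,0,-0.1718]},{"gripper": 0,"delta_pos": [2.31,23.41,0],"delta_rot": [0,0,-0.1963]}]'

```text
time_s: 11.9
tool_pos: [0.51, 0.2232, 0.02]
tcp_rot: [-3.142, 0.0, -0.669]
contact_force: [2.1, 2.4, 5.3]
grip_width: 0.004
finger_force: 2.3
```

```bash
python3 - <<'E'
from h import *
from workcell import bot
w=bot.camera("wrist");c=cents(w)
print({k:v for k,v in c.items() if k!="red"}); print(proj(bot.camera_model("wrist"),dots([.6044,.1489,-.2787])).round(1))
print(c["red"]); o=bot.get_obs();print(o["tool_pos"],o["contact_force"]); print(dots([.6044,.1489,-.2787])[1])
E
```

```text
{'blue': [([171.05, 226.11], 82)], 'turq': [], 'yel': [([343.58, 224.13], 208)], 'or': [([423.03, 180.53], 650), ([244.16, 281.64], 165), ([271.71, 282.65], 151), ([432.76, 313.93], 1434), ([57.5, 322.0], 6)]}
[[168.8 230.3]
 [256.3 246.4]
 [343.7 230.8]
 [425.2 183. ]
 [493.1 102.7]]
[([489.51, 101.25], 1140)]
[0.50963792 0.22275555 0.01993169] [1.32154451 1.52605751 4.85639593]
[0.51044575 0.22354984 0.036     ]
```

Dot 2 is reached within 1 mm, at about 5 N, and the warmer hasn't shifted. On to dots 3 and 4.

drive_tool --rows '[{"gripper": 0,"delta_pos": [0.04,2.94,0],"delta_rot": [0,0,-0.0245]},{"gripper": 0,"delta_pos": [0.15,5.89,0],"delta_rot": [0,0,-0.0491]},{"gripper": 0,"delta_pos": [0.33,8.83,0],"delta_rot": [0,0,-0.0736]},{"gripper": 0,"delta_pos": [0.58,11.76,0],"delta_rot": [0,0,-0.0982]},{"gripper": 0,"delta_pos": [0.9,14.69,0],"delta_rot": [0,0,-0.1227]},{"gripper": 0,"delta_pos": [1.3,17.61,0],"delta_rot": [0,0,-0.1473]},{"gripper": 0,"delta_pos": [1.77,20.52,0],"delta_rot": [0,0,-0.1718]},{"gripper": 0,"delta_pos": [2.31,23.41,0],"delta_rot": [0,0,-0.1963]}]'

```text
time_s: 12.62
tool_pos: [0.4973, 0.2035, 0.0199]
tcp_rot: [-3.142, 0.0, -0.473]
contact_force: [1.6, 2.8, 5.0]
grip_width: 0.006
finger_force: 2.3
```

drive_tool --rows '[{"gripper": 0,"delta_pos": [0.04,2.94,0],"delta_rot": [0,0,-0.0245]},{"gripper": 0,"delta_pos": [0.15,5.89,0],"delta_rot": [0,0,-0.0491]},{"gripper": 0,"delta_pos": [0.33,8.83,0],"delta_rot": [0,0,-0.0736]},{"gripper": 0,"delta_pos": [0.58,11.76,0],"delta_rot": [0,0,-0.0982]},{"gripper": 0,"delta_pos": [0.9,14.69,0],"delta_rot": [0,0,-0.1227]},{"gripper": 0,"delta_pos": [1.3,17.61,0],"delta_rot": [0,0,-0.1473]},{"gripper": 0,"delta_pos": [1.77,20.52,0],"delta_rot": [0,0,-0.1718]},{"gripper": 0,"delta_pos": [2.31,23.41,0],"delta_rot": [0,0,-0.1963]}]'

```text
time_s: 13.28
tool_pos: [0.4885, 0.1816, 0.0199]
tcp_rot: [3.141, 0.0, -0.277]
contact_force: [0.6, 3.8, 5.7]
grip_width: 0.005
finger_force: 2.3
```

drive_tool --rows '[{"gripper": 0,"delta_pos": [0.04,2.94,0],"delta_rot": [0,0,-0.0245]},{"gripper": 0,"delta_pos": [0.15,5.89,0],"delta_rot": [0,0,-0.0491]},{"gripper": 0,"delta_pos": [0.33,8.83,0],"delta_rot": [0,0,-0.0736]},{"gripper": 0,"delta_pos": [0.58,11.76,0],"delta_rot": [0,0,-0.0982]},{"gripper": 0,"delta_pos": [0.9,14.69,0],"delta_rot": [0,0,-0.1227]},{"gripper": 0,"delta_pos": [1.3,17.61,0],"delta_rot": [0,0,-0.1473]},{"gripper": 0,"delta_pos": [1.77,20.52,0],"delta_rot": [0,0,-0.1718]},{"gripper": 0,"delta_pos": [2.31,23.41,0],"delta_rot": [0,0,-0.1963]}]'

```text
time_s: 13.95
tool_pos: [0.4841, 0.1583, 0.0198]
tcp_rot: [3.141, 0.001, -0.081]
contact_force: [-0.1, 3.2, 5.2]
grip_width: 0.001
finger_force: 2.4
```

drive_tool --rows '[{"gripper": 0,"delta_pos": [0.04,2.94,0],"delta_rot": [0,0,-0.0245]},{"gripper": 0,"delta_pos": [0.15,5.89,0],"delta_rot": [0,0,-0.0491]},{"gripper": 0,"delta_pos": [0.33,8.83,0],"delta_rot": [0,0,-0.0736]},{"gripper": 0,"delta_pos": [0.58,11.76,0],"delta_rot": [0,0,-0.0982]},{"gripper": 0,"delta_pos": [0.9,14.69,0],"delta_rot": [0,0,-0.1227]},{"gripper": 0,"delta_pos": [1.3,17.61,0],"delta_rot": [0,0,-0.1473]},{"gripper": 0,"delta_pos": [1.77,20.52,0],"delta_rot": [0,0,-0.1718]},{"gripper": 0,"delta_pos": [2.31,23.41,0],"delta_rot": [0,0,-0.1963]}]'

```text
time_s: 14.62
tool_pos: [0.4842, 0.1347, 0.0197]
tcp_rot: [3.141, 0.001, 0.115]
contact_force: [-0.9, 3.3, 5.2]
grip_width: 0.006
finger_force: 2.4
```

```bash
python3 - <<'E'
from h import *
from workcell import bot
w=bot.camera("wrist");c=cents(w)
D=dots([.6044,.1489,-.2787])
print({k:v for k,v in c.items()}); print(proj(bot.camera_model("wrist"),D-[0,0,.0025]).round(1))
o=bot.get_obs();print(o["tool_pos"],o["contact_force"]); print(D[3:],o["joint_positions"])
E
```

```text
{'blue': [([24.77, 99.5], 171)], 'turq': [([91.56, 178.98], 250)], 'yel': [([243.33, 282.67], 6)], 'or': [([179.5, 219.5], 4), ([161.4, 223.0], 5), ([258.0, 240.68], 28), ([244.32, 278.63], 155), ([271.73, 282.63], 133)], 'red': [([344.41, 221.13], 531)]}
[[ 23.1  99.7]
 [ 90.  179.7]
 [170.6 227.4]
 [257.  243.3]
 [343.5 227.6]]
[0.48419817 0.13431673 0.01967612] [0.23683479 1.2462762  4.3171976 ]
[[0.4851789  0.13524972 0.036     ]
 [0.4994778  0.09066485 0.036     ]] [ 6.61900610e-01  2.97359183e-01 -6.00750565e-01 -6.37766219e-04
 -6.74050098e-01  1.02627795e+00]
```

The tips are over dot 4, on the centre line within 1.5 mm. The last two legs lead to the red dot.

drive_tool --rows '[{"gripper": 0,"delta_pos": [0.1,2.94,0],"delta_rot": [0,0,-0.0245]},{"gripper": 0,"delta_pos": [0.3,5.89,0],"delta_rot": [0,0,-0.0491]},{"gripper": 0,"delta_pos": [0.6,8.83,0],"delta_rot": [0,0,-0.0736]},{"gripper": 0,"delta_pos": [0.9,11.76,0],"delta_rot": [0,0,-0.0982]},{"gripper": 0,"delta_pos": [1.3,14.69,0],"delta_rot": [0,0,-0.1227]},{"gripper": 0,"delta_pos": [1.8,17.61,0],"delta_rot": [0,0,-0.1473]},{"gripper": 0,"delta_pos": [2.3,20.52,0],"delta_rot": [0,0,-0.1718]},{"gripper": 0,"delta_pos": [2.9,23.41,0],"delta_rot": [0,0,-0.1963]}]'

```text
time_s: 15.33
tool_pos: [0.4896, 0.1117, 0.0196]
tcp_rot: [3.142, 0.002, 0.311]
contact_force: [-1.0, 3.4, 4.7]
grip_width: 0.001
finger_force: 2.5
```

drive_tool --rows '[{"gripper": 0,"delta_pos": [0.04,2.94,0],"delta_rot": [0,0,-0.0245]},{"gripper": 0,"delta_pos": [0.15,5.89,0],"delta_rot": [0,0,-0.0491]},{"gripper": 0,"delta_pos": [0.33,8.83,0],"delta_rot": [0,0,-0.0736]},{"gripper": 0,"delta_pos": [0.58,11.76,0],"delta_rot": [0,0,-0.0982]},{"gripper": 0,"delta_pos": [0.9,14.69,0],"delta_rot": [0,0,-0.1227]},{"gripper": 0,"delta_pos": [1.3,17.61,0],"delta_rot": [0,0,-0.1473]},{"gripper": 0,"delta_pos": [1.77,20.52,0],"delta_rot": [0,0,-0.1718]},{"gripper": 0,"delta_pos": [2.2,22.8,0],"delta_rot": [0,0,-0.1963]}]'

```text
time_s: 16.0
tool_pos: [0.4984, 0.0905, 0.0195]
tcp_rot: [-3.141, 0.002, 0.507]
contact_force: [-0.7, 2.0, 4.3]
grip_width: 0.005
finger_force: 2.5
```

drive_tool --rows '[{"gripper": 0,"delta_pos": [0,0,0],"delta_rot": [0,0,0]},{"gripper": 0,"delta_pos": [0,0,0],"delta_rot": [0,0,0]},{"gripper": 0,"delta_pos": [0,0,0],"delta_rot": [0,0,0]},{"gripper": 0,"delta_pos": [0,0,0],"delta_rot": [0,0,0]}]'

```text
time_s: 16.33
tool_pos: [0.4985, 0.0904, 0.0196]
tcp_rot: [3.142, 0.002, 0.506]
contact_force: [0.8, -0.1, 4.6]
grip_width: 0.001
finger_force: 2.5
```

```bash
python3 - <<'E'
from h import *
from workcell import bot
import cv2
w=bot.camera("wrist");c=cents(w);D=dots([.6044,.1489,-.2787])
print(c); print(proj(bot.camera_model("wrist"),D-[0,0,.0025]).round(1))
o=bot.get_obs();print(o["time_s"],o["tool_pos"],o["contact_force"]); print(D[4])
# mug motion: template match of the mug in the top picture
a=cv2.imread("pics/top0.png");t=bot.camera("top");m=cv2.matchTemplate(t[130:200,180:270],a[136:156,205:240],cv2.TM_CCOEFF_NORMED)
print(cv2.minMaxLoc(m),"expected (25,6)")
E
```

```text
{'blue': [], 'turq': [([26.11, 99.77], 314)], 'yel': [([88.3, 169.1], 10), ([95.8, 169.5], 10)], 'or': [([172.69, 222.4], 369), ([244.14, 278.4], 154), ([271.88, 284.22], 115), ([120.89, 318.13], 38)], 'red': [([258.81, 230.71], 31), ([258.0, 250.0], 15), ([24.52, 314.61], 128)]}
[[-18.5  -9.4]
 [ 24.7 100.9]
 [ 91.8 180.6]
 [172.4 228. ]
 [259.  243.6]]
16.3833 [0.49846956 0.09035438 0.01956544] [-0.58001744 -0.247654    5.34884268]
[0.4994778  0.09066485 0.036     ]
(-0.41514819860458374, 0.9993259310722351, (31, 23), (25, 6)) expected (25,6)
```

The tips rest on the red dot within about 1 mm, pressing with roughly 5 N. The mug and warmer haven't moved, so I'm handing in.

```bash
python3 -c "
from workcell import bot
print(bot.job_done())"
```

```text
the job is handed in; nothing more can be done
None
```

The warmer's bar was followed from the blue dot over each dot in turn to the red one at about 5 N, ending pressed on the red dot within about 1 mm at 16.4 s, with no measurable shift of the warmer or mug; the job is handed in, but no verdict came back. (The fingertips ended about 14 mm behind the reported TCP, not 22 mm ahead as stated, so I found contact by force.)

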